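Mount the filter post and torque its clamp bolt to the click

TASK

Take the post that carries the square filter frame out of the storage rack and lower it gently, upright, fully home into the bore of the clamp block. Then pull the torque wrench on the block clockwise (seen from above) by its black grip until it clicks, that is until the handle gives at its joint; stop right there without driving the handle on to the end of its give, and let go so that it springs straight. Do not click the wrench before the post is home, and leave the other posts and things on the table where they are.

Things in the scene. Friction and masses are not known exactly. Their poses are not given: they have to be found in the camera images.
- post_head (a point): Centre of the black square filter frame on the post to be mounted: 40 mm wide along its x, 14 mm thick along its y (grip across this), 40 mm tall along z; the only square head. Its 40 mm side lies roughly along the rack's row of three posts, 70 mm apart, in any order. Centre 75 mm above the post's foot; steel shaft 20 mm in diameter. Mass 0.11 to 0.21 kg.
- post_foot (a point): Centre of the underside of that post's 20 mm shaft (chamfered foot, 2 mm by 3 mm); z is the post's axis, up. In the rack the foot stands 15 mm deep in a loose hole, 10 mm above the table.
- bore (a point): Centre of the mouth of the bore in the aluminium clamp block (60 by 120 mm, 35 mm tall, fixed to the table). Bore 22 mm in diameter with a 2 mm chamfer, 25 mm deep: the post's foot is home 25 mm below this point. The post may have any yaw. Frame = that of the block; its 120 mm side runs along y.
- bolt (a point): Axis of the clamp bolt (vertical), at the wrench's height, 55 mm above the table, 70 mm from the bore. The steel wrench sits on it for good and turns about it. Clockwise from above tightens; running down takes 2 to 3 N at the grip. It comes up solid after some 0.4 to 0.7 rad; where is not known and must be felt. Turned back, the wrench just ratchets with the same light drag.
- grip (a point): Centre of the black round grip of the wrench handle, 150 mm from the bolt axis, 55 mm above the table; the grip is 22 mm in diameter and 90 mm long, lying level. x points outward along the handle, away from the bolt; z up. Pulled by a finger with the gripper loosely round the grip, the click is felt clearly; a firm grip masks part of it.
- handle (a joint): Clockwise give (rad) of the handle at its breakaway joint, a vertical pivot 35 mm from the bolt: 0 = straight. A spring holds it straight until the bolt is solid and the pull at the grip reaches about 14 N; then it clicks: resistance falls as it gives (7 N at 0.2, 3 N at 0.3), to a hard stop at 0.33. Clicked = 0.12 or more, held a moment; over 0.30 = overdriven. Released, it springs back to 0.
- post_lens: Another post in the rack, same shaft, with a round black lens head 42 mm in diameter, 14 mm thick; to be left. Origin at its foot.
- post_stop: Another post in the rack, same shaft, with a plain steel cap 28 mm in diameter, 16 mm tall; to be left. Origin at its foot.
- screwdriver: A screwdriver lying on the table; to be left alone.
- jar: A white jar with black cap, 56 mm in diameter, 60 mm tall; to be left alone.
- controller: A white control box with a black knob, 130 by 100 by 35 mm; to be left alone.
- adapter: A white adapter box, 70 by 70 by 30 mm; to be left alone.
- tube_ring: A short aluminium tube, 52 mm in diameter, 25 mm tall; to be left alone.
- post: The post to be mounted as a whole; origin at its foot.
- holder: The clamp block; origin at the centre of its underside, x and y along its 60 mm and 120 mm sides.
Mind the look-alikes: they are no part of the job. What is shaped like the post but red or yellow is not meant.

How it is judged:
On the way, in this order (a step that is already met when the one before it is completed fails the run):
1. the post with the square filter frame stands fully home in the bore (horizontal distance between post_foot and bore below 0.004 m and z of post_foot in the frame of bore below -0.0215 m and angle between post_foot's own z axis and vertical below 0.12 rad), for 0.2 s.
2. the handle has given at its joint: the wrench has clicked (value of joint handle above 0.12 rad), for 0.1 s.
At the end, for the whole second after the job is handed in: The square-framed post stands in the bore (foot within 4 mm of the axis and at least 21.5 mm below the mouth, tilt under 0.12 rad) at rest, and the wrench handle has sprung back straight (give under 0.06 rad) (all of step 1 and value of joint handle below 0.06 rad and linear speed of post below 0.02 m/s); the robot touches nothing.
It fails at once if the handle is driven on past its click (give over 0.30 rad), overtightening the bolt (value of joint handle above 0.3 rad).
It fails at once if the wrench clicks while the post is not home (value of joint handle above 0.1 rad and (horizontal distance between post_foot and bore above 0.006 m or z of post_foot in the frame of bore above -0.018 m)).
It fails at once if the post is rammed into the block (over 40 N) (contact force between post and holder above 40 N).
It fails at once if another post or thing is moved more than 30 mm or knocked over (distance of any of post_lens, post_stop, screwdriver, jar, controller, adapter, tube_ring from where it was at the start of the episode above 0.03 m or angle between any of post_lens, post_stop, jar, controller, adapter, tube_ring's own z axis and vertical above 0.5 rad).
It also fails if it takes over 61 s, if anything falls off the work surface, if the arm or the gripper's body presses on something with over 40 N, if the wrist force passes 120 N, or if a joint passes its speed limit or range.

ROBOT

A 6-joint arm with a two-finger parallel gripper is mounted at the origin on the work surface. World frame = base frame: x ahead of the robot, y to its left, z up, the work surface at z = 0. Lengths are in m, angles in rad, forces in N, time in s.
With the tool pointing down it reaches from about 0.35 to 0.975 m from the base axis. Payload 4.9 kg.
Tool frame: the origin (TCP) lies at the very end of the fingers, on their centre line; the grasp point (between the pads) lies 19 mm behind it; z points along the fingers, y is the line along which they close (so a half turn about z gives the same grasp; the last joint's range is limited). The gripper opens to 85 mm and grips with 20 to 120 N. Pads are 22 mm wide; open, the fingers measure 114 mm over their backs; the gripper's body (76 mm by 85 mm) begins 54 mm behind the grasp point. The pads swing forward as they close: fully open they stand 13 mm farther back than shut.
Start: joints at [1.148, 0.053, 1.613, -0, 1.476, -0.119], TCP at [0.187, 0.596, 0.231] pointing down, gripper open.
Joint ranges: [-3.01, 3.01], [-1.01, 2.22], [0.06, 2.58], [-1.02, 4.17], [0.09, 2.62], [-3.14, 3.14]. Speed limits (rad/s): [2.57, 2.57, 3.14, 3.14, 3.14, 3.14].

INTERFACE

Orientations are given as a rotation vector (axis times angle).
In Python, from station import * gives the robot as it stands.
- The arm moves only by the shell command python3 -m crank 'ROWS' [OPENING] [FORCE]. ROWS is JSON, a list of rows, each an object with "offset": the shift along the tool's x, y, z in m, a list of three; "twist": the turn, a rotation vector about the tool's x, y, z in degrees, a list of three. In form: [{"offset": [x, y, z], "twist": [rx, ry, rz]}, ...]. A call has 1 to 20 rows; each row is the pose to reach, as a shift and turn from the pose commanded when the call began, along the tool's axes at that moment; what a row does not reach only later rows make up. A row lasts 1/8 s, in which the tool goes at most 62.5 mm and 10.7 degrees, less where a joint would pass 70% of its speed; a pose out of reach is approached as far as the arm can. A call with a gripper value outside its range is refused whole. OPENING is the opening, from 0 (shut) to 1 (fully open), set as the call begins (- or left out, the last holds). The fingers move at their own pace and stop on an object; FORCE is the grip in N (left out, the last holds). Time passes only in rows, so rows that repeat a pose let the fingers close. It gives the time, the measured TCP pose, the force, the opening and the grip force at its end, in the units of the state.
- get_obs(): the state, without advancing time (a new reading comes with each control period).
- get_image(name): name is "side" or "top"; returns the picture (384x512x3 uint8, red, green, blue); there is no depth.
- get_calibration(name): a dict with "intrinsics" (3x3 intrinsics, pixels), "world_from_camera" (4x4, takes a point from camera to world coordinates). Camera axes: x right, y up, looking along -z (the intrinsics and any distortion apply to the point x, -y, -z); pixel columns grow to the right and rows downward; lengths in m; the calibration is good to about 2 mm. A picture is of the moment at which its call begins. get_calibration takes no time and is no camera call.
- finish_job(): hands the job in; it is judged then, once.
Trained networks look in the newest picture that a camera, given by its name, has taken for a name from the list of things; names that differ only in an ending like _2 or _b are one class to them, and where a whole thing is asked for, a point or a joint stands for the part that bears it (a point fixed in the world has none). Each returns a list of dicts, best first, with "confidence" (0 to 1); they miss things now and then, are a little off and sometimes report something else, mostly with a low value. They report only what shows in the picture. A call takes as long as a camera call. They do not tell look-alikes from the thing itself.
- cut_out(query, camera): "region" (384x512 bool, what is visible of it) and "rect" ([centre column, centre row, width, height] in pixels, round what is visible of it).
The state is a dict: "t": time; "q": joint angles; "dq": joint speeds; "effort": joint torques, N m; "tool_pos": TCP position; "tool_rot": TCP orientation; "contact_force": force on the tool from outside, world axes, zero at the start; "wrist_torque": the same for the moment, N m; "opening": finger opening in m; "grip_force": force on a finger pad.
Only numpy, scipy, OpenCV 4.12 (cv2) and the standard library are available. Lean on these libraries where they do the work, as an engineer would, in place of code of your own. Each camera call takes 0.05 s, during which the arm holds its last target. There are 200 camera calls.

## Working session

There is one attempt and no reset: what is moved stays moved. The work goes in short steps, Python scripts to look and compute and a shell command to move; the robot and the scene stay as the last step left them, time stands still between calls to the robot, and variables do not carry over. Pictures are saved under pics/ and viewed, at most 10 in all, crops included, and the job is handed in when it is done.

```bash
mkdir -p pics; ls; python3 - <<'E'
from station import *
import cv2,numpy as np
np.set_printoptions(precision=4,suppress=True)
o=get_obs();print(o)
for n in("side","top"):
    im=get_image(n);cv2.imwrite(f"pics/{n}0.png",cv2.cvtColor(im,cv2.COLOR_RGB2BGR))
    c=get_calibration(n);print(n,c["intrinsics"],c["world_from_camera"],[k for k in c])
    for q in("post_head","post","holder","grip","post_lens","post_stop","bolt"):
        for r in cut_out(q,n)[:3]: print(n,q,round(r["confidence"],2),np.array(r["rect"]))
a=cv2.imread("pics/side0.png");b=cv2.imread("pics/top0.png")
E
```

```text
pics
{'t': 0.0, 'q': array([ 1.148 ,  0.0534,  1.6143, -0.    ,  1.476 , -0.119 ]), 'dq': array([ 0.0003,  0.0002,  0.0006, -0.0005, -0.0005, -0.0011]), 'effort': array([  0.0006, -39.3676, -37.018 ,  -0.    ,   0.0069,  -0.    ]), 'tool_pos': array([0.1867, 0.5958, 0.2301]), 'tool_rot': array([-0.4753, -3.1049,  0.0031]), 'contact_force': array([0.5269, 0.3686, 0.4635]), 'wrist_torque': array([-0.0474,  0.0043,  0.0097]), 'grip_force': 0.0, 'opening': 0.08546825145435735}
side [[386.0444   0.     252.4997]
 [  0.     386.0444 196.1494]
 [  0.       0.       1.    ]] [[-0.8812 -0.2715  0.3869  0.9749]
 [ 0.4726 -0.5233  0.7091  0.9059]
 [ 0.0099  0.8077  0.5895  0.8212]
 [ 0.      0.      0.      1.    ]] ['intrinsics', 'world_from_camera']
side post_head 0.79 [354.9 252.9  16.9  33.8]
side post_head 0.69 [336.4 282.9  11.9  31.2]
side post_head 0.68 [360.2 276.7  16.5  27.6]
side post 0.84 [355.1 250.8  20.4  28.9]
side post 0.75 [360.1 276.6  15.5  28.4]
side post 0.66 [336.  288.8  11.3  30.7]
side holder 0.92 [228.2 207.3  69.8  53.5]
side grip 0.59 [214.6 190.2  45.8  20.6]
side
[... 380 characters left out ...]
 0.      0.      1.    ]] ['intrinsics', 'world_from_camera']
top post_head 0.68 [172.9 246.3   8.5  14.2]
top post_head 0.66 [157.3 215.   16.6  11.6]
top post_head 0.58 [164.1 193.9  10.5   7.8]
top post 0.53 [146.5 247.9  19.6   7.7]
top post 0.42 [128.9 204.8  18.2  10.5]
top post 0.4 [174.1 245.2  10.   17.4]
top holder 0.9 [281.4 185.9  94.4  52.1]
top holder 0.73 [360.5 266.8  26.4  27.8]
top holder 0.17 [303.9 175.   55.6  28.8]
top grip 0.93 [304.4 176.2  50.3  27.5]
top post_lens 0.65 [169.2 172.9  11.6  13.7]
top post_lens 0.19 [382.  187.2  45.2  43.6]
top post_stop 0.58 [164.8 194.1  12.5   4.9]
top post_stop 0.38 [158.6 217.3  12.5  15.8]
top bolt 0.79 [281.9 185.8  94.   53.7]
```

View pics/side0.png

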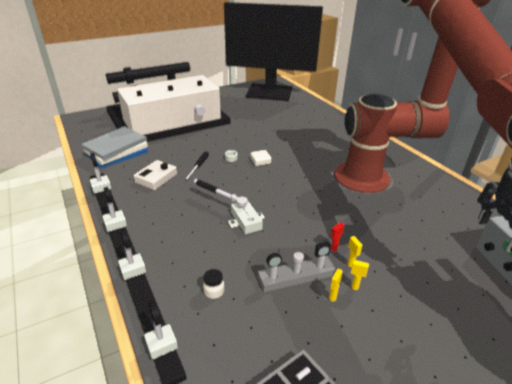

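View pics/top0.png

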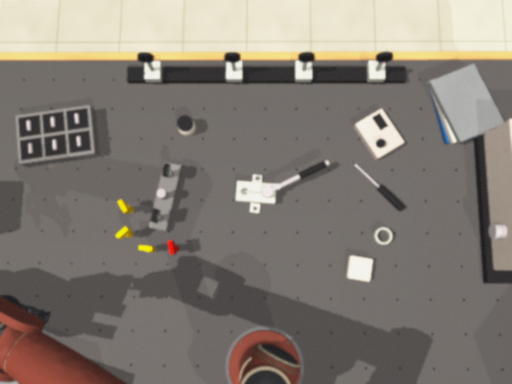

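The side view shows the rack with heads at about (275,261), (298,258) and (322,251). A red look-alike is at (337,235), with yellow ones at (355,250), (360,272) and (336,285). The block is at (245,213), and the wrench's black grip is at (205,186). In the top view the rack posts are at (168,170), (161,193) and (155,215), the block at (257,191) and the grip at (313,170). The target is one of the two dark rack heads, so I'll enlarge those.

```bash
python3 - <<'E'
import cv2,numpy as np
a=cv2.imread("pics/side0.png")[232:300,252:352];b=cv2.imread("pics/top0.png")[155:240,140:200]
c=cv2.imread("pics/top0.png")[150:220,225:335]
f=lambda i,w,h:cv2.resize(i,(w,h),interpolation=cv2.INTER_CUBIC)
top=np.hstack([f(a,500,340),f(b,240,340)])
d=cv2.imread("pics/side0.png")[170:240,185:275]
cv2.imwrite("pics/crop.png",np.vstack([top,np.hstack([f(c,400,255),f(d,340,255)])]))
E
```

```text
(no output)
```

View pics/crop.png

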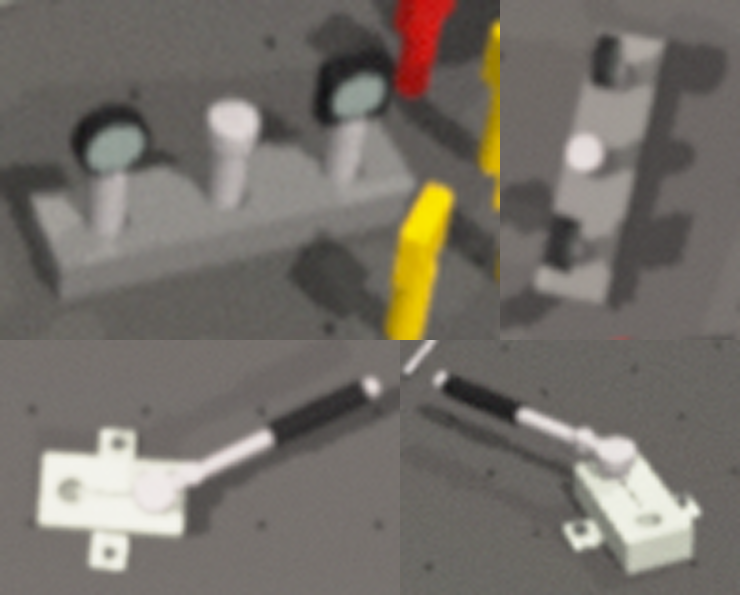

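The crop shows a round lens ring at the left, side (275,261) and top (169,171); a steel cap in the middle, (298,258); and at the right a head with straight edges and corners, side (323,249.5) and top (156,216). The right one is the only square head, and it is neither red nor yellow, so it is the target. Bore: top (244,191), side (251,219). Grip: top (312.5,170.5), side (206.5,185.7).

```bash
cat > h.py <<'E'
from station import *
import cv2,numpy as np
from scipy.spatial.transform import Rotation as R
from scipy.optimize import least_squares
np.set_printoptions(precision=4,suppress=True)
C={n:get_calibration(n) for n in("side","top")}
def proj(n,p):
    K=C[n]["intrinsics"];T=np.linalg.inv(C[n]["world_from_camera"])
    c=T[:3,:3]@np.asarray(p,float)+T[:3,3];c=K@[c[0],-c[1],-c[2]];return c[:2]/c[2]
def plane(n,uv,z):
    K=C[n]["intrinsics"];T=C[n]["world_from_camera"]
    d=np.linalg.solve(K,[uv[0],uv[1],1]);d=T[:3,:3]@[d[0],-d[1],-d[2]];o=T[:3,3]
    return o+d*(z-o[2])/d[2]
def tri(s,t):
    r=least_squares(lambda p:np.r_[proj("side",p)-s,proj("top",p)-t],plane("top",t,.05));return r.x,r.fun
def pose():
    o=get_obs();return o["tool_pos"],R.from_rotvec(o["tool_rot"])
E
python3 - <<'E'
from h import *
for n,s,t,z in(("square",(322.6,249.2),(155.6,215.6),.085),("lens",(274.2,261),(168.6,170.5),.085),("cap",(298.,257.5),(160.6,192.8),.085),
 ("bore",(250.9,218.8),(243.7,190.9),.035),("bolt",(241,201.2),(267.3,191.4),.06),("grip",(206.2,185.5),(312.2,170.3),.055)):
    x,f=tri(s,t);print(n,"tri",x,"res",f,"side@z",plane("side",s,z)[:2],"top@z",plane("top",t,z)[:2])
# grip ends from top
a=plane("top",(225+275/3.636,150+98/3.64),.055);b=plane("top",(225+362/3.636,150+55/3.64),.055);print(a,b,np.linalg.norm(a-b))
# block corners top z=.035 (crop px)
for u,v in((45,454),(187,461),(183,536),(38,525)):
    print(plane("top",(225+u/3.636-.4,150+(v-340)/3.64-.4),.035 if v<500 else .035)[:2])
# rack corners
for u,v in((596,30),(665,40),(608,303),(535,288)): print("rack",plane("top",(140+(u-500)/4,155+v/4),.025)[:2])
p,r=pose();print(p,r.as_matrix())
E
```

```text
square tri [0.4395 0.324  0.0851] res [-0.6725 -0.0499 -0.477   0.5568] side@z [0.4379 0.3249] top@z [0.4412 0.3226]
lens tri [0.5758 0.2931 0.0768] res [-1.1732 -0.1503 -0.7968  1.0788] side@z [0.5778 0.3017] top@z [0.5774 0.2891]
cap tri [0.5103 0.3129 0.0764] res [-0.2497 -0.0252 -0.1745  0.2189] side@z [0.5151 0.3201] top@z [0.5095 0.3105]
bore tri [0.5235 0.0658 0.036 ] res [-0.6078 -0.098  -0.3309  0.4919] side@z [0.5215 0.0661] top@z [0.5252 0.0648]
bolt tri [ 0.5202 -0.0072  0.0562] res [-0.1524 -0.0268 -0.0769  0.1193] side@z [ 0.5221 -0.0024] top@z [ 0.52   -0.0074]
grip tri [ 0.5865 -0.1437  0.0566] res [-0.0036 -0.0008 -0.0016  0.0028] side@z [ 0.5857 -0.1458] top@z [ 0.5869 -0.1439]
[ 0.5661 -0.1086  0.055 ] [ 0.6032 -0.1817  0.055 ] 0.0819550545086387
[0.5564 0.086 ]
[ 0.5511 -0.0346]
[ 0.4869 -0.0313]
[0.4954 0.091 ]
rack [0.6157 0.3168]
rack [0.608  0.2622]
rack [0.4013 0.2993]
rack [0.4124 0.3561]
[0.187  0.5964 0.2313] [[-0.9542  0.2992  0.    ]
 [ 0.2992  0.9542  0.    ]
 [-0.      0.     -1.    ]]
```

```bash
python3 -m crank '[{"offset":[-0.04,-0.023,0],"twist":[0,0,-2]},{"offset":[-0.09,-0.052,0],"twist":[0,0,-4]},{"offset":[-0.14,-0.08,0],"twist":[0,0,-7]},{"offset":[-0.19,-0.109,0],"twist":[0,0,-7]},{"offset":[-0.24,-0.138,0],"twist":[0,0,-7]},{"offset":[-0.285,-0.163,0],"twist":[0,0,-7]},{"offset":[-0.31,-0.178,0],"twist":[0,0,-7]},{"offset":[-0.323,-0.185,0],"twist":[0,0,-7]},{"offset":[-0.323,-0.185,0.02],"twist":[0,0,-7]},{"offset":[-0.323,-0.185,0.04],"twist":[0,0,-7]},{"offset":[-0.323,-0.185,0.05],"twist":[0,0,-7]},{"offset":[-0.323,-0.185,0.05],"twist":[0,0,-7]}]' 1; python3 - <<'E'
from h import *
p,r=pose();print(p,r.as_matrix()[:,1])
for n in("side","top"):
    im=get_image(n);cv2.imwrite(f"pics/{n}1.png",cv2.cvtColor(im,cv2.COLOR_RGB2BGR))
a=cv2.imread("pics/side1.png")[190:310,240:400];b=cv2.imread("pics/top1.png")[150:270,100:220]
cv2.imwrite("pics/c1.png",np.hstack([cv2.resize(a,(448,336),interpolation=2),cv2.resize(b,(336,336),interpolation=2)]))
E
```

```text
t: 2.3
tool_pos: [0.4385, 0.3233, 0.1793]
tool_rot: [-0.283, -3.126, 0.003]
contact_force: [0.5, 0.7, -0.1]
opening: 0.0854
grip_force: 0.0
[0.4385 0.3233 0.1793] [ 0.1795  0.9838 -0.002 ]
```

View pics/c1.png

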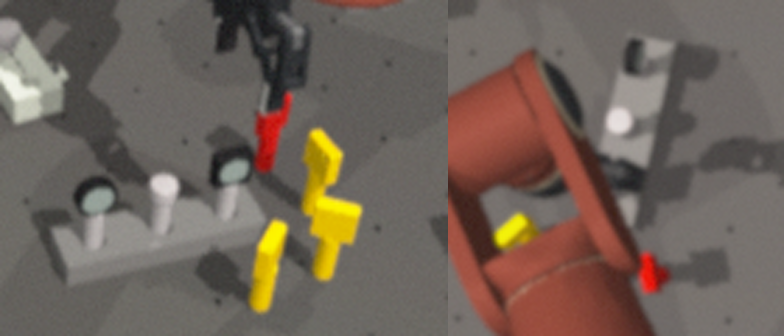

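The gripper hangs above the right-hand head, at side (322,250), which again looks square. I'll descend and grip it gently.

```bash
python3 -m crank '[{"offset":[0,0,0.02],"twist":[0,0,0]},{"offset":[0,0,0.05],"twist":[0,0,0]},{"offset":[0,0,0.08],"twist":[0,0,0]},{"offset":[0,0,0.1],"twist":[0,0,0]},{"offset":[0,0,0.11],"twist":[0,0,0]},{"offset":[0,0,0.11],"twist":[0,0,0]}]' 1 && python3 -m crank '[{"offset":[0,0,0],"twist":[0,0,0]},{"offset":[0,0,0],"twist":[0,0,0]},{"offset":[0,0,0],"twist":[0,0,0]},{"offset":[0,0,0],"twist":[0,0,0]},{"offset":[0,0,0],"twist":[0,0,0]},{"offset":[0,0,0],"twist":[0,0,0]},{"offset":[0,0,0],"twist":[0,0,0]},{"offset":[0,0,0],"twist":[0,0,0]}]' 0 40
```

```text
t: 3.15
tool_pos: [0.4397, 0.3231, 0.0708]
tool_rot: [-0.285, -3.128, 0.001]
contact_force: [0.1, -0.1, 0.1]
opening: 0.0855
grip_force: 0.0
t: 4.15
tool_pos: [0.44, 0.3233, 0.0717]
tool_rot: [0.285, 3.128, 0.0]
contact_force: [-1.1, -1.3, 4.3]
opening: 0.0134
grip_force: 42.7
```

```bash
python3 -m crank '[{"offset":[0,0,-0.01],"twist":[0,0,0]},{"offset":[0,0,-0.025],"twist":[0,0,0]},{"offset":[0,0,-0.045],"twist":[0,0,0]},{"offset":[0,0,-0.06],"twist":[0,0,0]},{"offset":[-0.01,-0.02,-0.06],"twist":[0,0,0]},{"offset":[-0.028,-0.052,-0.06],"twist":[0,0,0]},{"offset":[-0.047,-0.087,-0.06],"twist":[0,0,0]},{"offset":[-0.066,-0.122,-0.06],"twist":[0,0,0]},{"offset":[-0.085,-0.157,-0.06],"twist":[0,0,0]},{"offset":[-0.104,-0.192,-0.06],"twist":[0,0,0]},{"offset":[-0.118,-0.218,-0.06],"twist":[0,0,0]},{"offset":[-0.126,-0.232,-0.06],"twist":[0,0,0]},{"offset":[-0.129,-0.238,-0.06],"twist":[0,0,0]},{"offset":[-0.129,-0.238,-0.06],"twist":[0,0,0]},{"offset":[-0.129,-0.238,-0.06],"twist":[0,0,0]}]'; python3 - <<'E'
from h import *
p,r=pose();print(p)
for n in("side","top"):
    im=get_image(n);cv2.imwrite(f"pics/{n}2.png",cv2.cvtColor(im,cv2.COLOR_RGB2BGR))
a=cv2.imread("pics/side2.png")[165:245,190:290];b=cv2.imread("pics/top2.png")[150:230,200:280]
cv2.imwrite("pics/c2.png",np.hstack([cv2.resize(a,(500,400),interpolation=2),cv2.resize(b,(280,280),interpolation=2)if 0 else cv2.resize(b,(300,400),interpolation=2)]))
print("side px of expected foot",proj("side",[p[0],p[1],p[2]-.0617]),"bore",proj("side",[.524,.066,.035]),"top foot",proj("top",[p[0],p[1],p[2]-.0617]))
E
```

```text
t: 6.02
tool_pos: [0.5234, 0.0666, 0.1312]
tool_rot: [-0.283, -3.128, -0.0]
contact_force: [0.2, 0.2, -2.2]
opening: 0.0131
grip_force: 41.7
[0.5234 0.0666 0.1312]
side px of expected foot [250.5239 210.5924] bore [250.1921 219.0205] top foot [242.6918 189.5971]
```

View pics/c2.png

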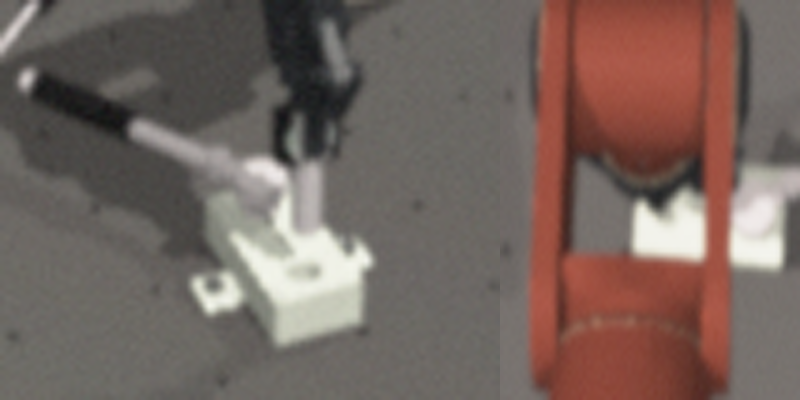

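The shaft hangs just above the block, with its foot near side (252,210). The bore mouth is at (250.4,218.7), which matches the estimate. The shaft looks about 1 px to the right of where I expected it, so I'll measure both at sub-pixel level.

```bash
python3 - <<'E'
from h import *
a=cv2.cvtColor(cv2.imread("pics/side2.png"),cv2.COLOR_BGR2GRAY).astype(int)
z=cv2.cvtColor(cv2.imread("pics/side0.png"),cv2.COLOR_BGR2GRAY).astype(int)
print("shaft");
for v in range(197,214): print(v,a[v,243:262])
print("bore0 cols 243..");
for v in range(213,225): print(v,z[v,243:260])
o=get_obs()["tool_pos"]
for zz in(0.0,.01,.02): print(zz,proj("side",[o[0],o[1],o[2]-.0617+zz]))
E
```

```text
shaft
197 [205 179 129  82  62  69 105 125 123 137 126 115  98  93  99 102 106 103
 105]
198 [226 223 189 158 112  93 116 144 160 171 155 128 107 101 101 105 102 102
 104]
199 [227 231 225 213 157 124 138 158 172 182 170 137 109 105 103 103 104 102
 105]
200 [213 225 228 222 180 137 146 165 175 184 173 139 111 104 106 107 103 105
 104]
201 [187 203 215 211 189 154 150 167 178 182 173 138 111 107 104 104 104 105
 101]
202 [165 167 172 185 188 164 153 164 178 180 171 140 110 106 105 104 103 106
 101]
203 [150 142 145 178 193 168 155 167 178 180 171 139 111 105 103 103 105 103
 104]
204 [139 133 147 191 213 177 155 167 179 181 171 138 109 102 106 104 105 106
 104]
205 [135 136 160 217 226 180 155 168 177 182 170 136 111 106 106 101 102 105
 106]
206 [137 157 183 230 231 183 158 172 181 181 168 137 113 102 104 103 107 104
 108]
207 [137 179 213 236 231 183 157 171 179 181 169 134 110 106 103 105 107 104
 104]
208 [136 175 222 237 232 185 155 170 177 180 168 134 109 104 101 106 101 106
 108]
209 [140 168 227 238 231 187 160 171 179 181 171 146 120 104 105 103 106 107
 105]
210 [162 178 22
[... 595 characters left out ...]
2 231 233 235 236 237 235 229 205]
217 [237 238 237 237 233 229 224 220 215 211 219 231 235 236 237 236 233]
218 [238 237 237 234 222 208 202 197 189 177 186 218 234 236 236 236 238]
219 [238 238 237 232 214 196 198 196 188 169 173 214 233 237 236 237 237]
220 [237 238 236 234 224 211 207 203 199 190 200 225 235 236 237 235 234]
221 [234 237 238 236 233 228 225 222 223 222 228 232 234 234 230 228 226]
222 [222 235 237 237 237 235 234 235 233 233 231 230 228 224 220 216 207]
223 [192 231 238 238 238 237 234 232 229 228 225 217 213 209 201 200 197]
224 [163 217 233 236 231 229 225 220 216 208 202 201 197 195 196 195 193]
0.0 [250.4948 210.5771]
0.01 [250.5168 208.0642]
0.02 [250.539  205.5266]
```

```bash
python3 -m crank '[{"offset":[-0.0012,-0.001,0.008],"twist":[0,0,0]},{"offset":[-0.0012,-0.001,0.02],"twist":[0,0,0]},{"offset":[-0.0012,-0.001,0.028],"twist":[0,0,0]},{"offset":[-0.0012,-0.001,0.031],"twist":[0,0,0]},{"offset":[-0.0012,-0.001,0.033],"twist":[0,0,0]},{"offset":[-0.0012,-0.001,0.035],"twist":[0,0,0]},{"offset":[-0.0012,-0.001,0.037],"twist":[0,0,0]},{"offset":[-0.0012,-0.001,0.039],"twist":[0,0,0]},{"offset":[-0.0012,-0.001,0.039],"twist":[0,0,0]}]'
```

```text
t: 7.25
tool_pos: [0.5245, 0.0642, 0.0921]
tool_rot: [-0.285, -3.128, 0.002]
contact_force: [-1.5, -2.2, 0.2]
opening: 0.0133
grip_force: 41.9
```

```bash
python3 -m crank '[{"offset":[0,0,0.002],"twist":[0,0,0]},{"offset":[0,0,0.004],"twist":[0,0,0]},{"offset":[0,0,0.006],"twist":[0,0,0]},{"offset":[0,0,0.008],"twist":[0,0,0]},{"offset":[0,0,0.01],"twist":[0,0,0]},{"offset":[0,0,0.012],"twist":[0,0,0]},{"offset":[0,0,0.012],"twist":[0,0,0]}]'
```

```text
t: 8.12
tool_pos: [0.5244, 0.0642, 0.0799]
tool_rot: [-0.285, -3.128, 0.002]
contact_force: [-2.5, -5.4, -0.6]
opening: 0.0133
grip_force: 41.9
```

```bash
python3 -m crank '[{"offset":[0.0003,-0.001,0.001],"twist":[0,0,0]},{"offset":[0.0003,-0.001,0.003],"twist":[0,0,0]},{"offset":[0.0003,-0.001,0.0045],"twist":[0,0,0]},{"offset":[0.0003,-0.001,0.006],"twist":[0,0,0]},{"offset":[0.0003,-0.001,0.007],"twist":[0,0,0]},{"offset":[0.0003,-0.001,0.007],"twist":[0,0,0]}]'
```

```text
t: 8.88
tool_pos: [0.5243, 0.0638, 0.0731]
tool_rot: [0.285, 3.128, 0.001]
contact_force: [0.1, -0.8, -2.1]
opening: 0.0133
grip_force: 41.6
```

```bash
python3 -m crank '[{"offset":[0,0,0.0005],"twist":[0,0,0]},{"offset":[0,0,0.001],"twist":[0,0,0]},{"offset":[0,0,0.0015],"twist":[0,0,0]},{"offset":[0,0,0.002],"twist":[0,0,0]},{"offset":[0,0,0.002],"twist":[0,0,0]}]'
```

```text
t: 9.5
tool_pos: [0.5245, 0.0638, 0.0718]
tool_rot: [0.285, 3.128, 0.0]
contact_force: [-1.7, 0.3, 1.0]
opening: 0.0135
grip_force: 42.3
```

```bash
python3 -m crank '[{"offset":[0,0,0.0005],"twist":[0,0,0]},{"offset":[0,0,0.001],"twist":[0,0,0]},{"offset":[0,0,0.001],"twist":[0,0,0]}]' && python3 -m crank '[{"offset":[0,0,0],"twist":[0,0,0]},{"offset":[0,0,0],"twist":[0,0,0]},{"offset":[0,0,0],"twist":[0,0,0]},{"offset":[0,0,0],"twist":[0,0,0]}]' 0.5
```

```text
t: 9.88
tool_pos: [0.5246, 0.0638, 0.0717]
tool_rot: [0.285, 3.129, 0.0]
contact_force: [-4.2, -0.3, 8.1]
opening: 0.0131
grip_force: 43.3
t: 10.38
tool_pos: [0.5242, 0.0637, 0.0701]
tool_rot: [-0.285, -3.129, -0.0]
contact_force: [-0.9, 0.6, 0.2]
opening: 0.043
grip_force: 0.0
```

```bash
python3 -m crank '[{"offset":[0,0,-0.01],"twist":[0,0,0]},{"offset":[0,0,-0.03],"twist":[0,0,0]},{"offset":[0,0,-0.06],"twist":[0,0,0]},{"offset":[0,0,-0.085],"twist":[0,0,0]},{"offset":[-0.008,-0.016,-0.085],"twist":[0,0,6]},{"offset":[-0.025,-0.05,-0.085],"twist":[0,0,14]},{"offset":[-0.044,-0.086,-0.085],"twist":[0,0,22]},{"offset":[-0.063,-0.123,-0.085],"twist":[0,0,31]},{"offset":[-0.081,-0.158,-0.085],"twist":[0,0,40]},{"offset":[-0.092,-0.18,-0.085],"twist":[0,0,48]},{"offset":[-0.0985,-0.193,-0.085],"twist":[0,0,54]},{"offset":[-0.0985,-0.193,-0.085],"twist":[0,0,54]},{"offset":[-0.0985,-0.193,-0.085],"twist":[0,0,54]}]' 0.5; python3 - <<'E'
from h import *
p,r=pose();print(p,r.as_matrix())
for n in("side","top"):
    im=get_image(n);cv2.imwrite(f"pics/{n}3.png",cv2.cvtColor(im,cv2.COLOR_RGB2BGR))
a=cv2.imread("pics/side3.png")[150:240,170:290];b=cv2.imread("pics/top3.png")[140:230,210:345]
cv2.imwrite("pics/c3.png",np.hstack([cv2.resize(a,(400,300),interpolation=2),cv2.resize(b,(400,300),interpolation=2)]))
print("expected home head side",proj("side",[.5245,.0638,.085]),"foot at rim",proj("side",[.5245,.0638,.035]))
E
```

```text
t: 12.0
tool_pos: [0.5862, -0.1434, 0.1556]
tool_rot: [1.672, 2.66, 0.0]
contact_force: [0.2, -0.0, -0.3]
opening: 0.0425
grip_force: 0.0
[ 0.5862 -0.1434  0.1556] [[-0.4335  0.9012  0.0002]
 [ 0.9012  0.4335  0.0002]
 [ 0.0001  0.0002 -1.    ]]
expected home head side [249.8233 206.2941] foot at rim [249.7319 218.6777]
```

View pics/c3.png

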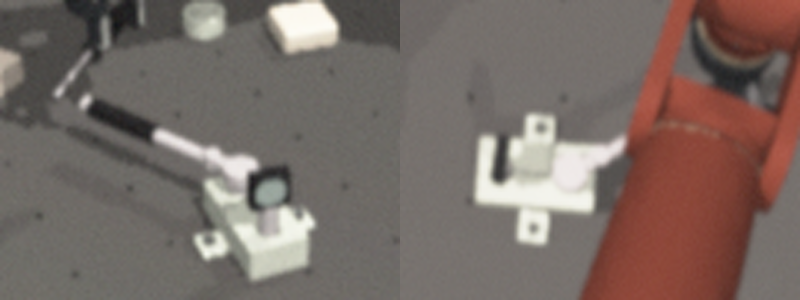

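The square-framed post stands upright in the block, with its head at side (250.4,206.1) against an expected (249.8,206.3). The wrench hasn't moved; its grip is at (206.6,185.7). I'll lower the fingers loosely around the grip.

```bash
python3 -m crank '[{"offset":[0,0,0.02],"twist":[0,0,0]},{"offset":[0,0,0.045],"twist":[0,0,0]},{"offset":[0,0,0.065],"twist":[0,0,0]},{"offset":[0,0,0.08],"twist":[0,0,0]},{"offset":[0,0,0.095],"twist":[0,0,0]},{"offset":[0,0,0.108],"twist":[0,0,0]},{"offset":[0,0,0.117],"twist":[0,0,0]},{"offset":[0,0,0.12],"twist":[0,0,0]},{"offset":[0,0,0.12],"twist":[0,0,0]}]' 0.5 && python3 -m crank '[{"offset":[0,0,0],"twist":[0,0,0]},{"offset":[0,0,0],"twist":[0,0,0]}]' 0.36
```

```text
t: 13.22
tool_pos: [0.5865, -0.144, 0.0355]
tool_rot: [1.674, 2.658, 0.0]
contact_force: [0.8, 0.2, -0.0]
opening: 0.0429
grip_force: 0.0
t: 13.48
tool_pos: [0.5866, -0.144, 0.0359]
tool_rot: [1.674, 2.657, 0.0]
contact_force: [-0.1, 0.1, -0.3]
opening: 0.0308
grip_force: 0.0
```

```bash
python3 -m crank '[{"offset":[0.0001,-0.0052,0],"twist":[0,0,2]},{"offset":[0.0006,-0.0131,0],"twist":[0,0,5]},{"offset":[0.0013,-0.0196,0],"twist":[0,0,7.5]},{"offset":[0.0023,-0.026,0],"twist":[0,0,10]},{"offset":[0.0036,-0.0325,0],"twist":[0,0,12.5]},{"offset":[0.0051,-0.0388,0],"twist":[0,0,15]},{"offset":[0.0069,-0.0451,0],"twist":[0,0,17.5]},{"offset":[0.009,-0.0513,0],"twist":[0,0,20]},{"offset":[0.009,-0.0513,0],"twist":[0,0,20]}]' && python3 -c "
from h import *
p,r=pose();o=get_obs();print(r.inv().apply(o['contact_force']),o['wrist_torque'],o['q'])"
```

```text
t: 14.6
tool_pos: [0.5351, -0.1578, 0.035]
tool_rot: [-2.11, -2.325, 0.001]
contact_force: [-0.2, -0.1, -0.3]
opening: 0.0308
grip_force: 0.2
[-0.0325 -0.2473  0.2924] [-0.0145 -0.0727 -0.0119] [-0.4201  0.1016  1.9117 -0.0001  1.1299 -0.5169]
```

```bash
python3 -m crank '[{"offset":[0.0001,-0.0052,0],"twist":[0,0,2]},{"offset":[0.0004,-0.0105,0],"twist":[0,0,4]}]'; python3 -m crank '[{"offset":[0,-0.0026,0],"twist":[0,0,1]},{"offset":[0.0001,-0.0052,0],"twist":[0,0,2]}]'
```

```text
t: 14.85
tool_pos: [0.5253, -0.1584, 0.0352]
tool_rot: [-2.193, -2.25, -0.0]
contact_force: [1.6, -0.5, 1.0]
opening: 0.0307
grip_force: 1.1
t: 15.1
tool_pos: [0.5202, -0.1586, 0.0353]
tool_rot: [-2.23, -2.212, -0.0]
contact_force: [2.1, -0.3, -0.3]
opening: 0.0305
grip_force: 1.1
```

```bash
python3 -m crank '[{"offset":[0,-0.0026,0],"twist":[0,0,1]},{"offset":[0.0001,-0.0052,0],"twist":[0,0,2]}]'
```

```text
t: 15.35
tool_pos: [0.5163, -0.1584, 0.0358]
tool_rot: [2.267, 2.171, 0.004]
contact_force: [6.9, 1.6, -0.8]
opening: 0.0309
grip_force: 3.6
```

```bash
python3 -m crank '[{"offset":[0,-0.0013,0],"twist":[0,0,0.5]},{"offset":[0,-0.0026,0],"twist":[0,0,1]}]'
```

```text
t: 15.6
tool_pos: [0.5149, -0.1583, 0.0364]
tool_rot: [2.285, 2.15, 0.007]
contact_force: [10.6, 1.5, -1.3]
opening: 0.0308
grip_force: 4.8
```

```bash
python3 -m crank '[{"offset":[0,-0.0013,0],"twist":[0,0,0.5]},{"offset":[0,-0.0026,0],"twist":[0,0,1]}]'
```

```text
t: 15.85
tool_pos: [0.5133, -0.1581, 0.0368]
tool_rot: [2.302, 2.129, 0.01]
contact_force: [11.8, 2.8, -1.5]
opening: 0.031
grip_force: 6.1
```

```bash
python3 -m crank '[{"offset":[0,-0.0013,0],"twist":[0,0,0.5]},{"offset":[0,-0.0026,0],"twist":[0,0,1]}]'
```

```text
t: 16.1
tool_pos: [0.511, -0.1579, 0.037]
tool_rot: [2.32, 2.109, 0.01]
contact_force: [11.3, 2.8, -2.4]
opening: 0.0311
grip_force: 6.0
```

```bash
python3 -m crank '[{"offset":[0,-0.002,0],"twist":[0,0,1]},{"offset":[0,-0.004,0],"twist":[0,0,2]}]'
```

```text
t: 16.35
tool_pos: [0.5067, -0.1576, 0.0368]
tool_rot: [2.357, 2.068, 0.009]
contact_force: [11.0, 2.1, -1.2]
opening: 0.0308
grip_force: 5.4
```

```bash
python3 -m crank '[{"offset":[0,-0.0025,0],"twist":[0,0,1]},{"offset":[0,-0.005,0],"twist":[0,0,2]}]'
```

```text
t: 16.6
tool_pos: [0.5012, -0.1571, 0.0367]
tool_rot: [2.393, 2.027, 0.008]
contact_force: [9.4, 1.7, -1.8]
opening: 0.0307
grip_force: 4.7
```

```bash
python3 -m crank '[{"offset":[0,-0.0025,0],"twist":[0,0,1]},{"offset":[0,-0.005,0],"twist":[0,0,2]},{"offset":[0,-0.005,0],"twist":[0,0,2]}]'
```

```text
t: 16.98
tool_pos: [0.4954, -0.1563, 0.0363]
tool_rot: [2.429, 1.987, 0.005]
contact_force: [7.5, 0.5, -1.0]
opening: 0.0306
grip_force: 3.7
```

```bash
python3 -m crank '[{"offset":[0,-0.0015,0],"twist":[0,0,0.5]},{"offset":[0,-0.0015,0],"twist":[0,0,0.5]},{"offset":[0,-0.0015,0],"twist":[0,0,0.5]}]'; python3 - <<'E'
from h import *
for n in("side","top"):
    im=get_image(n);cv2.imwrite(f"pics/{n}4.png",cv2.cvtColor(im,cv2.COLOR_RGB2BGR))
a=cv2.imread("pics/side4.png")[150:240,170:290];b=cv2.imread("pics/top4.png")[140:230,210:345]
cv2.imwrite("pics/c4.png",np.hstack([cv2.resize(a,(400,300),interpolation=2),cv2.resize(b,(400,300),interpolation=2)]))
E
```

```text
t: 17.35
tool_pos: [0.4939, -0.1561, 0.0362]
tool_rot: [2.438, 1.976, 0.005]
contact_force: [7.2, 0.3, -1.0]
opening: 0.0306
grip_force: 3.5
```

View pics/c4.png

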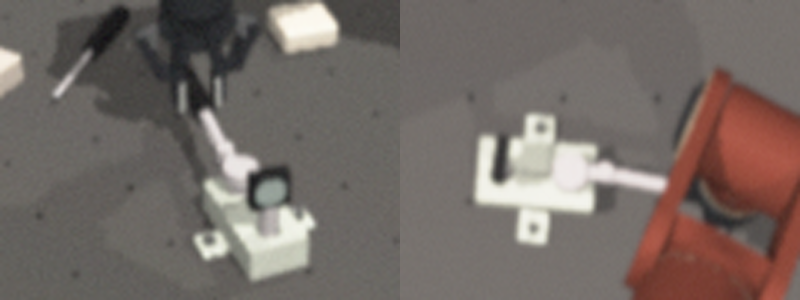

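The post still stands home, with its head at side (250,206). The handle shows a visible kink at its joint, top about (272,192), and the force has fallen from 12 to 7 N, so the wrench has clicked. I'll ease it back until it is straight and free.

```bash
python3 -m crank '[{"offset":[0,0.004,0],"twist":[0,0,-1.5]},{"offset":[0,0.008,0],"twist":[0,0,-3]},{"offset":[0.0005,0.012,0],"twist":[0,0,-4.5]},{"offset":[0.001,0.016,0],"twist":[0,0,-6]},{"offset":[0.0015,0.02,0],"twist":[0,0,-7.5]},{"offset":[0.002,0.024,0],"twist":[0,0,-9]},{"offset":[0.0025,0.027,0],"twist":[0,0,-10]},{"offset":[0.0025,0.027,0],"twist":[0,0,-10]}]'
```

```text
t: 18.45
tool_pos: [0.5185, -0.159, 0.0349]
tool_rot: [-2.257, -2.183, 0.001]
contact_force: [1.8, 1.3, 0.7]
opening: 0.0305
grip_force: 0.7
```

Almost free. I'll back off 3 mm more to centre on the grip, open a little and lift straight up.

```bash
python3 -m crank '[{"offset":[0,0.003,0],"twist":[0,0,-1]},{"offset":[0,0.003,0],"twist":[0,0,-1]}]' && python3 -m crank '[{"offset":[0,0,0],"twist":[0,0,0]},{"offset":[0,0,0],"twist":[0,0,0]}]' 0.6 && python3 -m crank '[{"offset":[0,0,-0.01],"twist":[0,0,0]},{"offset":[0,0,-0.03],"twist":[0,0,0]},{"offset":[0,0,-0.06],"twist":[0,0,0]},{"offset":[0,0,-0.09],"twist":[0,0,0]},{"offset":[0,0,-0.12],"twist":[0,0,0]},{"offset":[0.0,0,-0.14],"twist":[0,0,0]},{"offset":[0,0,-0.14],"twist":[0,0,0]},{"offset":[0,0,-0.14],"twist":[0,0,0]}]'; python3 - <<'E'
from h import *
for n in("side","top"):
    im=get_image(n);cv2.imwrite(f"pics/{n}5.png",cv2.cvtColor(im,cv2.COLOR_RGB2BGR))
a=cv2.imread("pics/side5.png")[150:240,170:290];b=cv2.imread("pics/top5.png")[140:230,210:345]
cv2.imwrite("pics/c5.png",np.hstack([cv2.resize(a,(400,300),interpolation=2),cv2.resize(b,(400,300),interpolation=2)]))
E
```

```text
t: 18.7
tool_pos: [0.5218, -0.1592, 0.0352]
tool_rot: [-2.239, -2.203, 0.001]
contact_force: [-0.0, -1.4, -0.3]
opening: 0.0312
grip_force: 0.0
t: 18.95
tool_pos: [0.5218, -0.1591, 0.0352]
tool_rot: [-2.239, -2.204, 0.0]
contact_force: [0.3, -0.5, -0.0]
opening: 0.0512
grip_force: 0.0
t: 19.95
tool_pos: [0.5214, -0.1589, 0.1743]
tool_rot: [-2.238, -2.203, 0.001]
contact_force: [0.1, -0.1, 0.1]
opening: 0.051
grip_force: 0.0
```

View pics/c5.png

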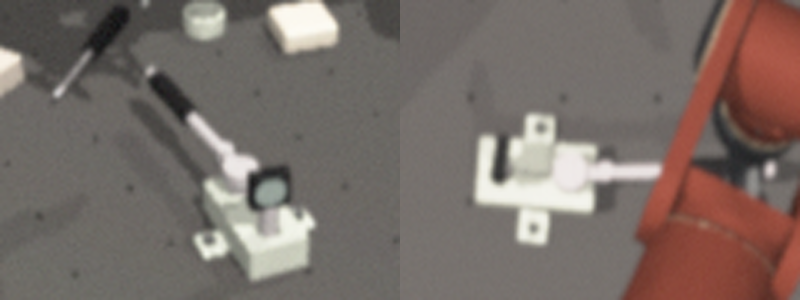

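The handle is straight again, with its grip at side (222,178) and the robot clear of it. The post stands home with its head at (250,206), so I'm handing in.

```bash
python3 -c "
from station import *
print(finish_job())"
```

```text
the job is handed in; nothing more can be done
None
```

I handed the job in at about 20 s: the square-framed post stands home in the bore, the wrench clicked (about 0.2 rad of give, estimated from force and travel) and sprang back straight, and the robot is clear; no verdict was returned.

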